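# Turn the shunter to the green road

## Task

Turn the model railway turntable by pushing the upright brass studs on its rim with your fingertips, until the yellow nose of the silver shunter points straight down the road that has the green lamp and the deck's rails line up with that road's rails. Let the shunter ride round on the deck without touching it; nothing is to be gripped or lifted, and the other things on the bench stay where they are. Leave the turntable at rest and draw the hand clear.

Things in the scene. Friction and masses are not known exactly. Their poses are not given: they have to be found in the camera images.
- deck: round grey turntable deck, 260 mm across, 10 mm thick, top 22 mm above the bench. It turns either way (several turns) about a vertical axis through its centre; light friction (about 1 N at a stud) stops it soon when let go. Two 3 mm high rails cross it through the centre along its x axis. Origin: centre of its underside, 12 mm above the bench; z up; +x along the rails to the yellow-nose end
- stud (a point): one of the deck's six upright brass studs, half-way up it (37 mm above the bench). Each is 12 mm in diameter and 30 mm high (top 52 mm above the bench), 118 mm from the deck's centre, fixed to the deck. They stand at 30 (this one), 90, 150, 210, 270 and 330 degrees from the deck's x axis, counted anticlockwise from above
- shunter: silver model diesel shunter, loose, about 126 mm long over the buffers, 34 mm wide, 46 mm high (its top 71 mm above the bench), about 250 g, standing on the deck's rails at the deck's centre. Origin at the middle of its underside (25 mm above the bench); +x towards its bright yellow nose, -x towards its cab. Not to be touched
- pit: the fixed concrete-coloured turntable surround, a round kerb 310 mm across and 22 mm high around the deck, with three straight roads (cork strips 46 mm wide and 22 mm high with rails to 25 mm above the bench) running out radially to 245 mm from the centre. Origin at the centre, on the bench; the roads leave at -50, 0 and +50 degrees from its x axis
- green_lamp: green signal lamp, fixed: a round green cap 26 mm across and 12 mm thick on a white post, overall 46 mm high (its top 68 mm above the bench), standing between the rails on the centre line of one of the three roads, 215 mm from the turntable's centre. Origin at the middle of its foot, 22 mm above the bench. Which road has which lamp changes
- red_lamp_1: red signal lamp, fixed: a round red cap 26 mm across and 12 mm thick on a white post, overall 46 mm high (its top 68 mm above the bench), standing between the rails on the centre line of one of the three roads, 215 mm from the turntable's centre. Origin at the middle of its foot, 22 mm above the bench. Which road has which lamp changes
- red_lamp_2: red signal lamp, fixed: a round red cap 26 mm across and 12 mm thick on a white post, overall 46 mm high (its top 68 mm above the bench), standing between the rails on the centre line of one of the three roads, 215 mm from the turntable's centre. Origin at the middle of its foot, 22 mm above the bench. Which road has which lamp changes
- hopper_1: grey plastic ballast hopper wagon, loose bystander, 90 x 39 x 46 mm, origin at the middle of its underside, x along its length
- hopper_2: the other grey plastic ballast hopper wagon, like the first
- pole: wooden telegraph pole, loose bystander, 146 mm high with 50 mm crossbars on a round foot 44 mm across; origin at the middle of its underside
- chimney: terracotta ceramic chimney piece, loose bystander, 40 mm across at the foot, 55 mm high; origin at the middle of its underside
- screwdriver: screwdriver 150 mm long lying on the bench, loose bystander, x along its length
- paint_pot: small paint jar with a blue cap, loose bystander, 34 mm across, 45 mm high; origin at the middle of its underside

How it is judged:
By the outcome, as a careful person would: the job done as asked, in the order asked, and still so for the second after the job is handed in, with the robot touching nothing.
It also fails if it takes over 51 s, if anything falls off the work surface, if the arm or the gripper's body presses on something with over 40 N, if the wrist force passes 120 N, or if a joint passes its speed limit or range.

## Robot

A 7-joint arm with a two-finger parallel gripper is mounted at the origin on the work surface. World frame = base frame: x ahead of the robot, y to its left, z up, the work surface at z = 0. Lengths are in m, angles in rad, forces in N, time in s.
With the tool pointing down it reaches from about 0.425 to 0.925 m from the base axis. Payload 6.8 kg.
Tool frame: the origin (TCP) lies on the mounting face of the last link; the fingertips stand 173 mm ahead of it and the grasp point (between the pads) lies 155 mm ahead of it; z points along the fingers, y is the line along which they close (so a half turn about z gives the same grasp; the last joint's range is limited). The gripper opens to 85 mm and grips with 20 to 120 N. Pads are 22 mm wide; open, the fingers measure 114 mm over their backs; the gripper's body (76 mm by 85 mm) begins 54 mm behind the grasp point. The pads swing forward as they close: fully open they stand 13 mm farther back than shut.
Start: joints at [-0.108, 0.477, 0.022, 1.555, -0.011, 1.109, -0.083], TCP at [0.675, 0, 0.405] pointing down, gripper open.
Joint ranges: [-2.96, 2.96], [-0.34, 2.1], [-1.41, 1.46], [0.24, 2.44], [-1.37, 4.51], [0.17, 1.92], [-2.96, 2.96]. Speed limits (rad/s): [2.39, 2.39, 3.14, 3.14, 3.14, 3.14, 3.14].

## Interface

Orientations are given as a unit quaternion [w, x, y, z].
In Python, from station import bot gives the robot as it stands. The module is installed in compiled form; this text tells all that it offers.
- The arm moves only by the shell command python3 -m pendant 'ROWS' [FORCE]. ROWS is JSON, a list of rows, each a list of 5 numbers: the finger opening in m, from 0 to 0.0854, then the shift along the tool's x, y, z in m, then the turn about the tool's z in degrees. In form: [[jaw, x, y, z, yaw], ...]. A call has 1 to 12 rows; each row shifts and turns the commanded pose from where the row before left it, along the tool's axes as they then stand; what a row does not reach is not made up. A row lasts 1/12 s, in which the tool goes at most 41.7 mm and 7.16 degrees, less where a joint would pass 70% of its speed; a pose out of reach is approached as far as the arm can. A call with a gripper value outside its range is refused whole. The fingers move at their own pace and stop on an object; FORCE is the grip in N (left out, the last holds). Time passes only in rows, so rows that do not move let the fingers close. It gives the time, the measured TCP pose, the force, the opening and the grip force at its end, in the units of the state.
- bot.get_obs(): the state, without advancing time (a new reading comes with each control period).
- bot.read_camera(name): name is "scene" or "side" or "wrist"; returns (picture, depth): 384x512x3 uint8, blue, green, red; 384x512 float32, m along the optical axis (not along the pixel's ray), 0 where there is no reading.
- bot.camera_model(name): a dict with "intrinsics" (3x3 intrinsics, pixels), "R" (3x3) and "t" (3): a world point X has camera coordinates R X + t. Camera axes: x right, y down, z forward; pixel columns grow to the right and rows downward; lengths in m; the calibration is good to about 2 mm. A picture is of the moment at which its call begins: read the wrist's pose just before it. camera_model takes no time and is no camera call; for the wrist camera it gives the pose at the moment of the call.
- bot.hand_in(): hands the job in; it is judged then, once.
Trained networks look in the newest picture that a camera, given by its name, has taken for a name from the list of things; names that differ only in an ending like _2 or _b are one class to them, and where a whole thing is asked for, a point or a joint stands for the part that bears it (a point fixed in the world has none). Each returns a list of dicts, best first, with "score" (0 to 1); they miss things now and then, are a little off and sometimes report something else, mostly with a low value. They report only what shows in the picture. A call takes as long as a camera call.
- bot.boxes_of(name, camera): "at" ([column, row] in pixels, amid what is visible of it).
- bot.trace(name, camera): "mask" (384x512 bool, what is visible of it) and "at" ([column, row] in pixels, amid what is visible of it).
- bot.pinpoint(name, camera): "at" ([column, row] in pixels: a listed point, or the origin of a listed thing).
The state is a dict: "t": time; "q": joint angles; "joint_vel": joint speeds; "joint_torque": joint torques, N m; "eef_pos": TCP position; "tool_rot": TCP orientation; "contact_force": force on the tool from outside, world axes, zero at the start; "torque": the same for the moment, N m; "gripper_width": opening from 0.0 (shut) to 1.0 (fully open); "grasp_force": force on a finger pad.
Only numpy, scipy, OpenCV 4.12 (cv2) and the standard library are available. Lean on these libraries where they do the work, as an engineer would, in place of code of your own. Each camera call takes 0.05 s, during which the arm holds its last target. There are 200 camera calls.

## Working session

There is one attempt and no reset: what is moved stays moved. The work goes in short steps, Python scripts to look and compute and a shell command to move; the robot and the scene stay as the last step left them, time stands still between calls to the robot, and variables do not carry over. Pictures are saved under pics/ and viewed, at most 10 in all, crops included, and the job is handed in when it is done.

```bash
mkdir -p pics; cat > h.py <<'E'
import numpy as np, cv2
from station import bot
def ray(cam,px,z):
    m=bot.camera_model(cam);K,R,t=[np.array(m[k]) for k in("intrinsics","R","t")]
    d=R.T@np.linalg.inv(K)@np.array([px[0],px[1],1.]);c=-R.T@t
    return c+d*(z-c[2])/d[2]
def proj(cam,X):
    m=bot.camera_model(cam);p=np.array(m["intrinsics"])@(np.array(m["R"])@np.array(X)+np.array(m["t"]));return p[:2]/p[2]
E
python3 - <<'E'
from h import *
ims=[]
for c in("scene","side","wrist"):
    im,d=bot.read_camera(c); cv2.imwrite(f"pics/{c}0.png",im); ims.append(im)
    for n,z in(("deck",.012),("pit",0),("shunter",.025),("green_lamp",.022),("red_lamp_1",.022),("stud",.037),("hopper_1",0),("pole",0),("chimney",0),("paint_pot",0),("screwdriver",0.01)):
        r=bot.pinpoint(n,c)
        print(c,n,[(round(o["score"],2),np.round(o["at"]).tolist(),np.round(ray(c,o["at"],z)[:2],3).tolist()) for o in r[:6]])
cv2.imwrite("pics/all.png",cv2.resize(np.vstack([np.hstack(ims[:2]),np.hstack([ims[2],ims[2]*0])]),(800,600)))
print(bot.get_obs())
E
```

```text
scene deck [(0.8, [264.0, 214.0], [0.567, 0.07])]
scene pit [(0.55, [315.0, 271.0], [0.67, 0.264])]
scene shunter [(0.82, [267.0, 210.0], [0.562, 0.075])]
scene green_lamp [(0.51, [196.0, 238.0], [0.725, -0.064])]
scene red_lamp_1 [(0.7, [314.0, 270.0], [0.681, 0.262]), (0.52, [247.0, 278.0], [0.773, 0.112])]
scene stud [(0.82, [234.0, 191.0], [0.547, -0.036])]
scene hopper_1 [(0.9, [174.0, 118.0], [0.338, -0.368]), (0.59, [386.0, 179.0], [0.293, 0.354]), (0.16, [265.0, 217.0], [0.572, 0.073])]
scene pole [(0.84, [98.0, 184.0], [0.673, -0.435])]
scene chimney [(0.49, [128.0, 142.0], [0.49, -0.447])]
scene paint_pot [(0.55, [387.0, 279.0], [0.613, 0.444])]
scene screwdriver [(0.83, [414.0, 226.0], [0.429, 0.469])]
side deck [(0.88, [234.0, 208.0], [0.571, 0.077]), (0.36, [298.0, 154.0], [0.471, -0.444])]
side pit []
side shunter []
side green_lamp [(0.69, [258.0, 149.0], [0.655, -0.425]), (0.39, [210.0, 181.0], [0.734, -0.069])]
side red_lamp_1 [(0.54, [181.0, 202.0], [0.767, 0.123]), (0.51, [185.0, 227.0], [0.675, 0.265])]
side stud [(0.92, [248.0, 187.0], [0.561, -0.045])]
side hopp
[... 896 characters left out ...]
240662,  1.55540755, -0.01150283,
        1.10927238, -0.08308515]), 'joint_vel': array([ 1.55356102e-04,  1.68294718e-03, -5.21339661e-04,  6.59754626e-04,
       -2.00798666e-05, -1.52790768e-03,  4.95556575e-04]), 'joint_torque': array([-4.52366498e-05, -5.96312857e+01,  1.60627048e+00, -2.81541467e+01,
        1.24268577e-02,  1.58652270e-03, -6.61770764e-05]), 'eef_pos': array([6.75016898e-01, 1.42126605e-06, 4.04691582e-01]), 'tool_rot': array([2.24449403e-06, 7.07111438e-01, 7.07102124e-01, 1.22970343e-05]), 'contact_force': array([ 0.44783672, -0.22377014,  0.37546437]), 'torque': array([ 0.01878496, -0.02527917, -0.00946103]), 'grasp_force': 0.0, 'gripper_width': 0.9997741902203036}
```

View pics/all.png

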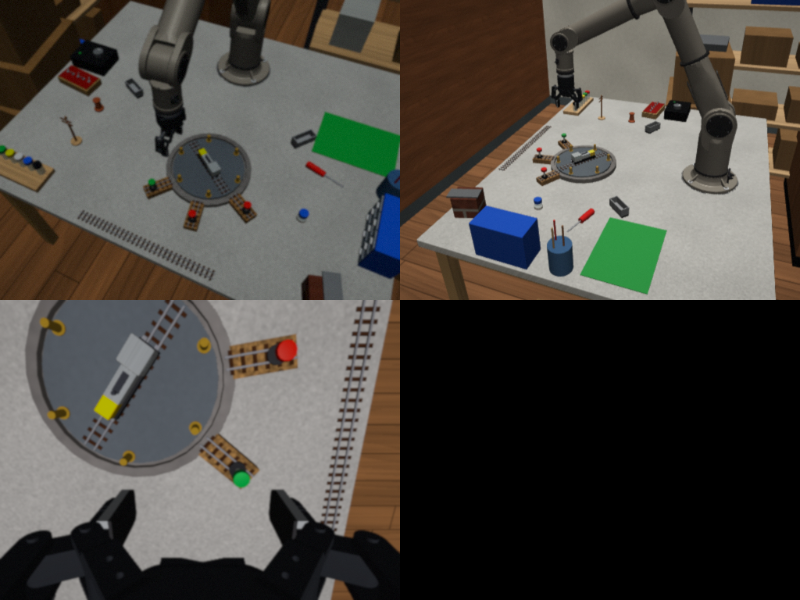

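The deck centre is near (0.567, 0.074). The nose points down-left in the wrist view, about -119°, and the green lamp road is at about -41°. So the deck has to turn about +78° (anticlockwise). Next I'll refine this from the wrist picture.

```bash
cat > m.py <<'E'
from h import *
from scipy.optimize import least_squares
def caps(im,cam,lo,hi,z,amin,roi=None):
    hsv=cv2.cvtColor(im,cv2.COLOR_BGR2HSV);mk=cv2.inRange(hsv,lo,hi)
    n,l,s,c=cv2.connectedComponentsWithStats(mk)
    return [(ray(cam,c[i],z)[:2],s[i,4],c[i]) for i in range(1,n) if s[i,4]>=amin]
def look(cam,name):
    im,d=bot.read_camera(cam);cv2.imwrite(f"pics/{name}.png",im)
    for n,lo,hi,z,a in(("green",(45,120,80),(80,255,255),.063,60),("red",(0,170,120),(6,255,255),.063,60),("nose",(25,150,120),(35,255,255),.065,60),("brass",(15,140,70),(24,255,255),.045,20)):
        for p,s,c in caps(im,cam,lo,hi,z,a):
            v=p-np.array([.567,.074]);print(n,np.round(p,4),s,np.round(c),"r %.3f ang %.1f"%(np.hypot(*v),np.degrees(np.arctan2(v[1],v[0]))))
    return im
E
python3 - <<'E'
from m import *
im=look("wrist","w1")
cv2.imwrite("pics/w1b.png",cv2.resize(im,(800,600)))
for n in("shunter","stud","green_lamp","deck"):
    for o in bot.trace(n,"wrist")[:7]:
        ys,xs=np.nonzero(o["mask"]);P=np.array([ray("wrist",(x,y),.06)[:2] for x,y in zip(xs[::7],ys[::7])])
        w,V=np.linalg.eigh(np.cov(P.T));print(n,round(o["score"],2),P.mean(0).round(4),"axis",np.degrees(np.arctan2(V[1,1],V[0,1])).round(1),len(xs))
E
```

```text
green [ 0.7328 -0.0625] 344 [309. 229.] r 0.215 ang -39.5
red [0.7819 0.1135] 553 [367.  64.] r 0.218 ang 10.4
nose [0.5452 0.0424] 545 [135. 137.] r 0.038 ang -124.7
brass [0.4715 0.1489] 129 [57. 29.] r 0.121 ang 141.9
brass [0.4888 0.1425] 168 [76. 36.] r 0.104 ang 138.8
brass [0.7485 0.1223] 474 [330.  57.] r 0.188 ang 14.9
brass [0.6771 0.1217] 248 [261.  58.] r 0.120 ang 23.4
brass [0.754 0.107] 95 [334.  73.] r 0.190 ang 10.0
brass [0.7379 0.1043] 95 [318.  76.] r 0.174 ang 10.1
brass [0.7221 0.1017] 90 [303.  79.] r 0.158 ang 10.1
brass [0.7592 0.0919] 535 [338.  89.] r 0.193 ang 5.3
brass [0.4763 0.0336] 128 [ 82. 144.] r 0.099 ang -156.0
brass [0.4582 0.0303] 95 [ 66. 147.] r 0.117 ang -158.1
brass [0.6646 0.0113] 189 [250. 163.] r 0.116 ang -32.7
brass [ 0.725  -0.0282] 485 [301. 196.] r 0.188 ang -32.9
brass [ 0.6884 -0.0191] 61 [270. 189.] r 0.153 ang -37.5
brass [ 0.5602 -0.0355] 196 [162. 202.] r 0.110 ang -93.6
brass [ 0.7006 -0.0298] 59 [280. 198.] r 0.169 ang -37.8
brass [ 0.6953 -0.0453] 221 [276. 210.] r 0.175 ang -42.9
brass [ 0.7129 -0.0401] 58 [290. 206.] r 0.185 ang -38.0
shunter 0.8 [0.5759 0.0818] axis 56.0 4234Traceback (most recent call last):
  File "<stdin>", line 6, in <module>
  File "h.py", line 4, in ray
    m=bot.camera_model(cam);K,R,t=[np.array(m[k]) for k in("intrinsics","R","t")]
ValueError: time passes only in moves, steps and waits
```

View pics/w1b.png

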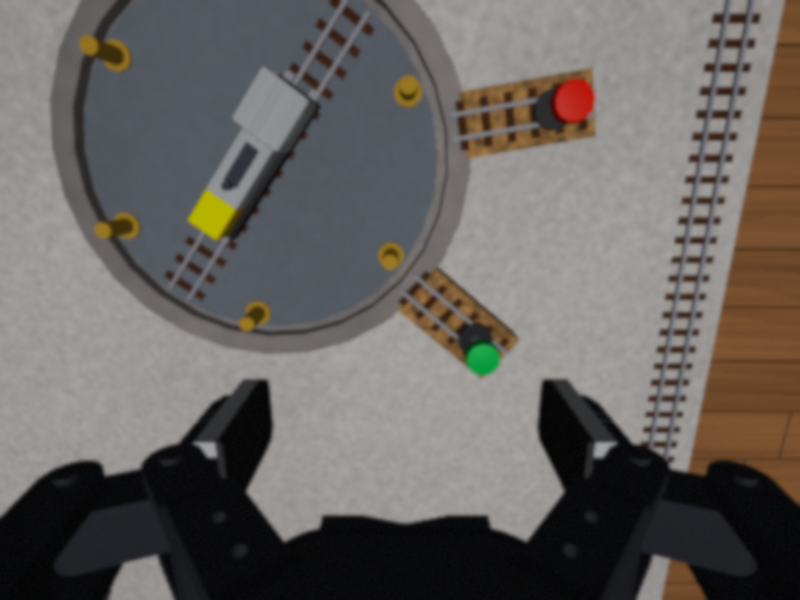

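The wrist view shows five studs, the shunter with its yellow nose at lower left (213,215), and the green road at lower right with its lamp at (483,358). I'll fit the deck pose from the points I read off the picture.

```bash
python3 - <<'E'
from m import *
s=1.5625
W=lambda p,z: ray("wrist",(p[0]/s,p[1]/s),z)[:2]
top=[W(p,.052) for p in((90,45),(408,86),(389,258),(248,323),(103,230))]
base=[W(p,.024) for p in((118,56),(408,93),(391,257),(259,312),(128,224))]
k=np.radians([270,60,0,-60,-120])  # relative to stud 3
for nm,P in(("top",top),("base",base)):
    P=np.array(P)
    f=lambda v:(np.c_[v[0]+.118*np.cos(v[2]+np.radians(kk)),v[1]+.118*np.sin(v[2]+np.radians(kk))]-P).ravel()
    kk=np.array([180,60,0,-60,-120])
    r=least_squares(f,[.567,.074,-.55]);print(nm,r.x[:2],np.degrees(r.x[2]),np.abs(r.fun).max())
def ang(a,b,z=.025):
    v=W(b,z)-W(a,z);return np.degrees(np.arctan2(v[1],v[0])).round(1)
print("deck rails",ang((345,3),(170,288)),ang((368,15),(190,298)))
print("green rails",ang((428,275),(490,325)),ang((404,293),(462,340)))
print("red rails",ang((457,113),(540,102)),ang((463,138),(540,129)))
E
```

```text
top [0.57007177 0.0779969 ] -36.25976173484153 0.0022616403976582905
base [0.57077956 0.07717719] -36.763124627745505 0.0015394486503722549
deck rails -126.5 -126.5
green rails -39.2 -40.0
red rails 7.0 6.3
```

```bash
python3 -m pendant '[[0.03,-0.01,-0.0295,0,1.6],[0.03,-0.01,-0.0295,0,1.6],[0.03,-0.01,-0.0295,0,1.6],[0.03,-0.01,-0.0295,0,1.7],[0.03,0,0,0.03,0],[0.03,0,0,0.03,0],[0.03,0,0,0.03,0],[0.03,0,0,0.03,0],[0.03,0,0,0.02,0],[0.03,0,0,0.01,0],[0.03,0,0,0,0],[0.03,0,0,0,0]]' 20
python3 - <<'E'
from m import *
im,d=bot.read_camera("wrist");cv2.imwrite("pics/w2.png",cv2.resize(im,(800,600)))
for z in(.022,.052):print(proj("wrist",[.5571,-.0397,z])*1.5625)
o=bot.get_obs();p=o["eef_pos"];print(p,o["gripper_width"],proj("wrist",[p[0],p[1],.08])*1.5625)
E
```

```text
t: 2.95
eef_pos: [0.5559, -0.035, 0.2551]
tool_rot: [0.0, 0.746, 0.666, 0.0]
contact_force: [0.3, -0.1, 0.3]
gripper_width: 0.356
grasp_force: 0.0
[406.07677085 336.05322384]
[406.44536607 361.68703187]
[ 0.55622133 -0.03505624  0.25588698] 0.34888060935646087 [402.9387793  382.31854111]
```

View pics/w2.png

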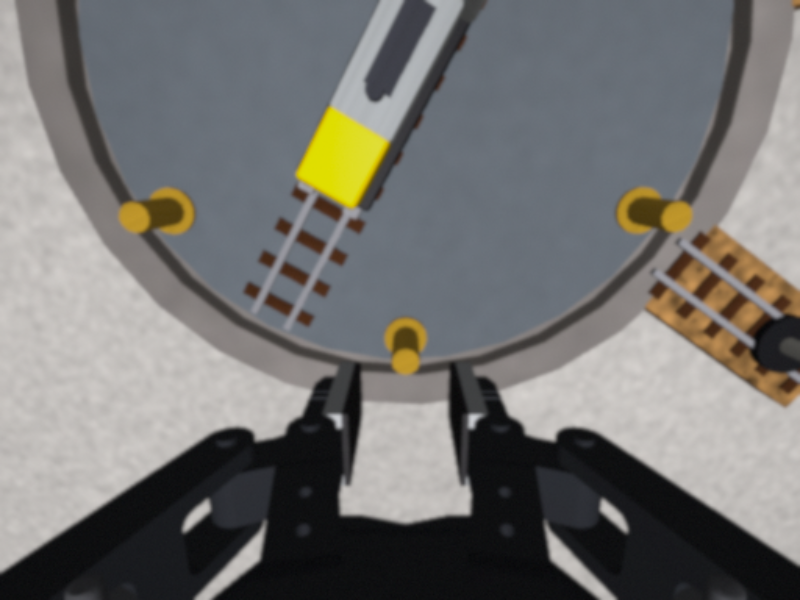

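The stud at (405,360) sits centred between the fingertips, 5 mm further outward than the tool. I'll lower to straddle it with clearance, then push round.

```bash
python3 -m pendant '[[0.03,-0.004,0,0.02,0],[0.03,0,0,0.02,0],[0.03,0,0,0.013,0],[0.022,0,0,0,0],[0.022,0,0,0,0],[0.022,0,0,0,0],[0.022,0,0.0021,0,-1],[0.022,0,0.0021,0,-1],[0.022,0.0001,0.0041,0,-2],[0.022,0.0001,0.0041,0,-2],[0.022,0.0001,0.0051,0,-2.5],[0.022,0.0001,0.0051,0,-2.5]]'
python3 -m pendant '[[0.022,0.0002,0.0062,0,-3],[0.022,0.0002,0.0062,0,-3],[0.022,0.0002,0.0062,0,-3],[0.022,0.0002,0.0062,0,-3],[0.022,0.0002,0.0062,0,-3],[0.022,0.0002,0.0062,0,-3],[0.022,0.0001,0.0041,0,-2],[0.022,0.0001,0.0041,0,-2],[0.022,0,0.0021,0,-1],[0.022,0,0.0021,0,-1],[0.022,0,0,0,0],[0.022,0,0,0,0]]'
python3 - <<'E'
from m import *
o=bot.get_obs();im,d=bot.read_camera("wrist")
p=o["eef_pos"][:2]-[.5705,.0775];print(np.hypot(*p),np.degrees(np.arctan2(p[1],p[0])),o["gripper_width"],o["contact_force"])
im2,_=bot.read_camera("scene")
cv2.imwrite("pics/w3.png",np.hstack([cv2.resize(im,(400,300)),cv2.resize(im2[110:310,130:400],(400,300))]))
E
```

```text
t: 4.0
eef_pos: [0.5779, -0.0394, 0.2024]
tool_rot: [0.0, 0.678, 0.735, 0.0]
contact_force: [-1.2, 0.4, 0.7]
gripper_width: 0.257
grasp_force: 0.6
t: 5.0
eef_pos: [0.6249, -0.0251, 0.2019]
tool_rot: [0.0, 0.511, 0.859, 0.0]
contact_force: [-0.6, 0.5, -0.6]
gripper_width: 0.259
grasp_force: 0.0
0.11616689387202946 -62.057213155329876 0.25880584779621885 [-0.57523438  0.50813399 -0.62347407]
```

View pics/w3.png

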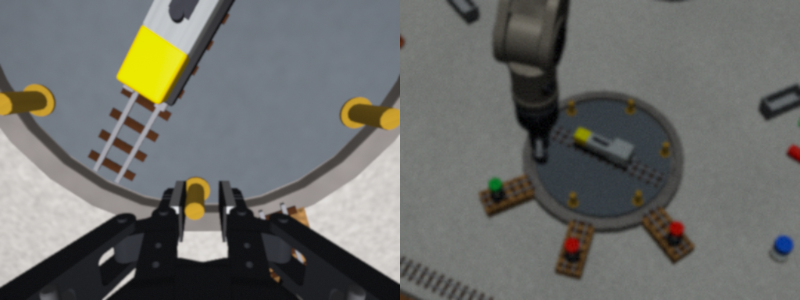

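The stud is between the pads, resting near the trailing one, and the shunter rides along undisturbed. I'll continue.

```bash
python3 -m pendant '[[0.022,0,0.0021,0,-1],[0.022,0.0001,0.0041,0,-2],[0.022,0.0002,0.0062,0,-3],[0.022,0.0002,0.0062,0,-3],[0.022,0.0002,0.0062,0,-3],[0.022,0.0002,0.0062,0,-3],[0.022,0.0002,0.0062,0,-3],[0.022,0.0002,0.0062,0,-3],[0.022,0.0002,0.0062,0,-3],[0.022,0.0002,0.0062,0,-3],[0.022,0.0002,0.0062,0,-3],[0.022,0.0002,0.0062,0,-3]]'
python3 -m pendant '[[0.022,0.0002,0.0062,0,-3],[0.022,0.0002,0.0062,0,-3],[0.022,0.0001,0.0052,0,-2.5],[0.022,0.0001,0.0041,0,-2],[0.022,0,0.0031,0,-1.5],[0.022,0,0.0021,0,-1],[0.022,0,0.0021,0,-1],[0.022,0,0.001,0,-0.5],[0.022,0,0.001,0,-0.5],[0.022,0,0,0,0],[0.022,0,0,0,0]]'
python3 - <<'E'
from m import *
o=bot.get_obs();im=look("wrist","w4")
p=o["eef_pos"][:2]-[.5705,.0775];print(np.hypot(*p),np.degrees(np.arctan2(p[1],p[0])),o["gripper_width"],o["contact_force"])
cv2.imwrite("pics/w4b.png",cv2.resize(im,(800,600)))
E
```

```text
t: 6.1
eef_pos: [0.6723, 0.0224, 0.2016]
tool_rot: [-0.0, 0.245, 0.97, -0.0]
contact_force: [-1.4, -1.0, 0.6]
gripper_width: 0.255
grasp_force: 0.6
t: 7.02
eef_pos: [0.6831, 0.0517, 0.2017]
tool_rot: [-0.0, 0.118, 0.993, 0.0]
contact_force: [0.8, -0.4, 0.2]
gripper_width: 0.258
grasp_force: 0.2
nose [0.6005 0.0476] 5164 [191.  85.] r 0.043 ang -38.3
brass [0.6011 0.0614] 36 [235.  82.] r 0.036 ang -20.3
brass [0.6078 0.0548] 45 [224. 102.] r 0.045 ang -25.3
brass [ 0.6001 -0.0263] 2101 [ 35. 131.] r 0.106 ang -71.7
brass [0.6135 0.0486] 52 [214. 120.] r 0.053 ang -28.6
brass [0.6135 0.0363] 43 [186. 127.] r 0.060 ang -39.0
brass [0.6499 0.1533] 2221 [471. 146.] r 0.115 ang 43.7
brass [0.6772 0.0485] 1288 [250. 253.] r 0.113 ang -13.0
brass [ 0.6761 -0.0285] 813 [ 99. 284.] r 0.150 ang -43.2
brass [0.7068 0.113 ] 361 [391. 278.] r 0.145 ang 15.6
brass [ 0.6764 -0.0112] 236 [132. 277.] r 0.139 ang -37.9
brass [0.7359 0.1052] 80 [382. 329.] r 0.172 ang 10.5
brass [ 0.7062 -0.0211] 85 [134. 330.] r 0.169 ang -34.3
brass [0.7524 0.0896] 77 [357. 359.] r 0.186 ang 4.8
0.11554881744240769 -12.895301007105287 0.2576972354955471 [ 0.84788635 -0.38587286  0.21028559]
```

View pics/w4b.png

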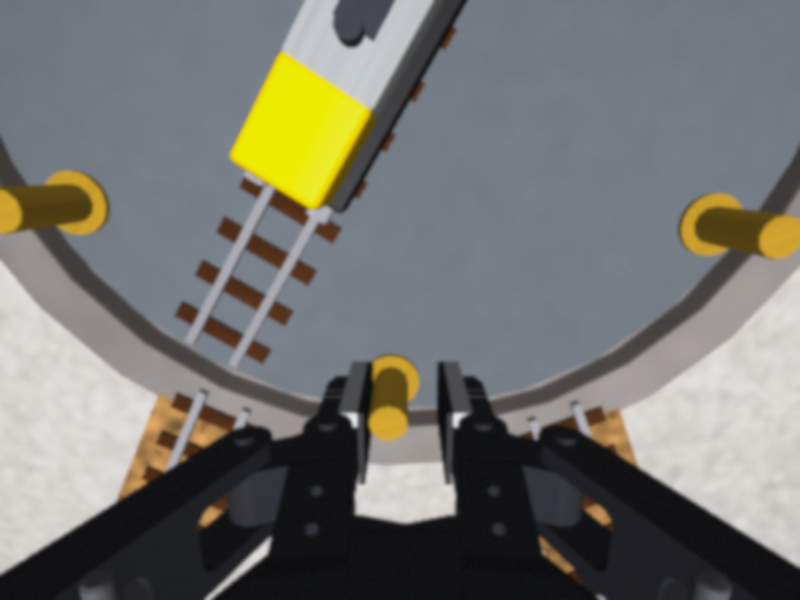

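Deck rails end at (190,343) and (234,364), and the green road's rails start at (203,393) and (247,411). The deck is still a few degrees short.

```bash
cat > r.py <<'E'
from m import *
def W(p,z=.025): return ray("wrist",(p[0]/1.5625,p[1]/1.5625),z)[:2]
def line(a,b):
    A,B=W(a),W(b);v=B-A;return A.round(4),B.round(4),np.degrees(np.arctan2(v[1],v[0])).round(2)
def pol(p):
    v=p-np.array([.5705,.0775]);return np.hypot(*v).round(4),np.degrees(np.arctan2(v[1],v[0])).round(2)
E
python3 - <<'E'
from r import *
for a,b in(((265,190),(190,343)),((314,222),(234,364)),((203,393),(170,467))):print(line(a,b))
d=(W((190,343))+W((234,364)))/2;g=(W((203,393))+W((247,411)))/2
print(pol(d),pol(g))
for p in((75,203),(713,223),(391,380)):print("stud base",pol(W(p,.024)))
E
```

```text
(array([0.6093, 0.0245]), array([ 0.6518, -0.0168]), np.float64(-44.13))
(array([0.6223, 0.0365]), array([ 0.6628, -0.0048]), np.float64(-45.53))
(array([ 0.6708, -0.0193]), array([ 0.6969, -0.0422]), np.float64(-41.37))
(np.float64(0.1238), np.float64(-45.49)) (np.float64(0.1389), np.float64(-40.56))
stud base (np.float64(0.1166), np.float64(-75.86))
stud base (np.float64(0.1166), np.float64(45.3))
stud base (np.float64(0.1156), np.float64(-15.41))
```

```bash
python3 -m pendant '[[0.022,0,0.001,0,-0.5],[0.022,0,0.0016,0,-0.8],[0.022,0,0.0016,0,-0.8],[0.022,0,0.0016,0,-0.8],[0.022,0,0.0016,0,-0.8],[0.022,0,0.001,0,-0.5],[0.022,0,0.0006,0,-0.3],[0.022,0,0.0004,0,-0.2],[0.022,0,0,0,0],[0.022,0,0,0,0]]'
python3 - <<'E'
from m import *
im,d=bot.read_camera("wrist");cv2.imwrite("pics/w5.png",cv2.resize(im,(800,600)))
E
```

```text
t: 7.9
eef_pos: [0.6851, 0.0609, 0.2017]
tool_rot: [0.0, 0.077, 0.997, 0.0]
contact_force: [-0.2, -0.3, 0.0]
gripper_width: 0.256
grasp_force: 0.1
```

View pics/w5.png

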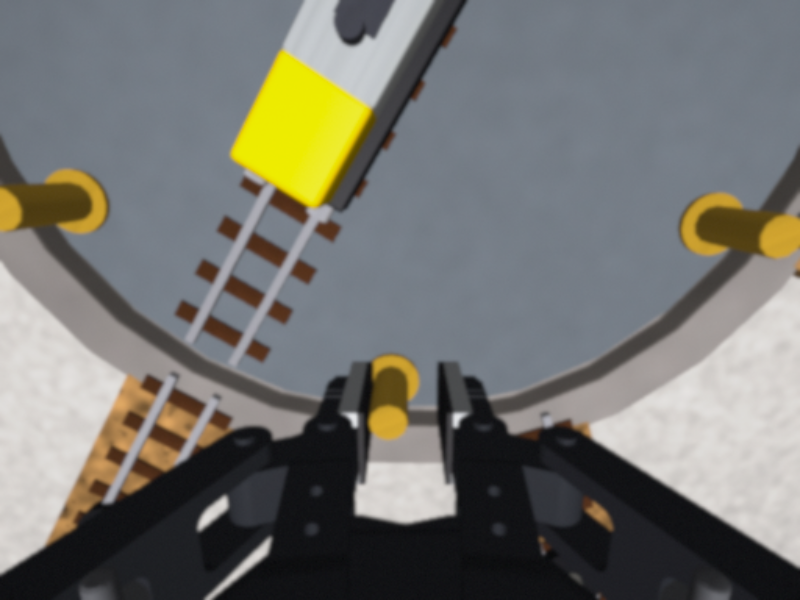

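The rails now line up: the deck rails extended meet the road rails at (174,377) and (216,399) within a pixel or two. I'll open the fingers off the stud, rise and check.

```bash
python3 -m pendant '[[0.032,0,0,0,0],[0.032,0,0,0,0],[0.032,0,0,0,0],[0.032,0,0,-0.01,0],[0.032,0,0,-0.03,0],[0.032,0,0,-0.035,0],[0.032,0,0,-0.035,0],[0.032,0,0,-0.035,0],[0.032,0,0,-0.035,0],[0.032,-0.03,0,-0.02,0],[0.032,-0.03,0,0,0],[0.032,0,0,0,0]]'
python3 -m pendant '[[0.032,0,0,0,0],[0.032,0,0,0,0],[0.032,0,0,0,0],[0.032,0,0,0,0]]'
python3 - <<'E'
from m import *
im,d=bot.read_camera("wrist");cv2.imwrite("pics/w6.png",cv2.resize(im,(800,600)))
E
```

```text
t: 8.95
eef_pos: [0.7479, 0.0498, 0.4045]
tool_rot: [0.003, 0.078, 0.997, 0.0]
contact_force: [-0.2, -1.7, -1.3]
gripper_width: 0.374
grasp_force: 0.0
t: 9.28
eef_pos: [0.7436, 0.0521, 0.4017]
tool_rot: [-0.0, 0.076, 0.997, 0.0]
contact_force: [-0.8, -1.0, -0.3]
gripper_width: 0.371
grasp_force: 0.0
```

View pics/w6.png

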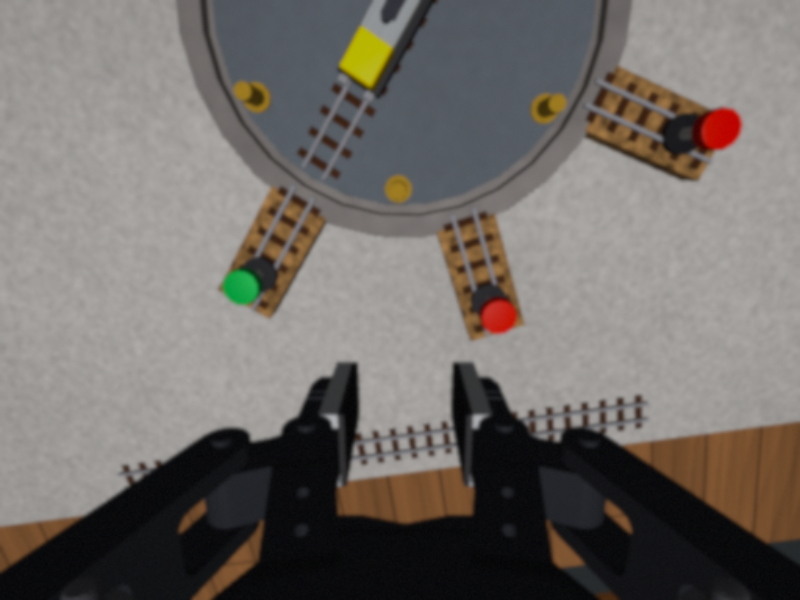

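The deck rails (303,164)/(325,177) run on into the green road's rails (292,188)/(313,203). I'll check an enlarged crop once more.

```bash
python3 - <<'E'
from m import *
im,d=bot.read_camera("wrist")
cv2.imwrite("pics/w7.png",cv2.resize(im[45:175,140:250],(506,598),interpolation=cv2.INTER_CUBIC))
E
```

```text
(no output)
```

View pics/w7.png

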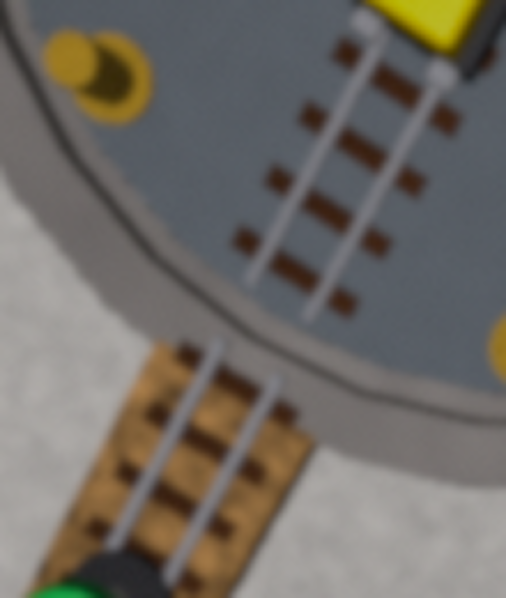

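The deck rails, extended, land on the road rails at (217,346) and (275,382) in the crop, and the slopes match. The hand is clear, so I'm handing in.

```bash
python3 -c "
from station import bot
print(bot.hand_in())"
```

```text
the job is handed in; nothing more can be done
None
```

The turntable is turned so the shunter's yellow nose points down the green-lamp road with the rails lined up in the last picture; the hand is clear, and the job was handed in at about 9.5 s of the 51 s allowed.

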